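# Fit the juicer's reamer and press it to run

### The job

Pull the drawer of the wooden drawer unit open by its handle, take out the large one of the two juicing cones, turn it so that the slots in its foot mesh with the cross-shaped drive in the juicer's bowl, and slide it fully down onto the drive. Then press the cone down against the drive's spring, well past half of its travel, as you would to run the juicer, and finish like that: still holding the cone and pressing it down, not letting go. Leave the small cone in the drawer and the other things on the table where they are.

Things in the scene. Friction and masses are not known exactly. Their poses are not given: they have to be found in the camera images.
- cab_drawer0 (a joint): the drawer's opening in m: 0 closed, 0.165 at its stop; starts shut to 15 mm ajar. It slides easily (a few N) out of the light-wood unit (240 mm deep, 280 wide, 118 high, one drawer, fixed on the robot's right) towards the robot. About 0.13 or more gives free access to the cones from above.
- cab_drawer0_handle (a point): middle of the drawer's steel bar handle: horizontal, 11 mm thick, 120 mm long, 35 mm in front of the drawer's front (clear gap behind it 29 mm), 38 mm below the unit's top. Moves with the drawer. Axes: x into the unit (the drawer opens along -x), y along the bar, z up. The drawer front's top edge is about 27 mm above this point.
- drawer_floor (a point): centre of the drawer's inner floor, 58 mm below the handle and about 137 mm behind it, moving with the drawer, same axes as the handle. The inside measures about 195 mm along x and 238 mm along y, the walls are 74 mm high inside; the cones stand side by side, about 45 mm in front of this point (-x) and 60 mm to either side of it; a spoon lies across the back.
- reamer: the large juicing cone, to be fitted: ivory plastic, 50 mm diameter, 66 mm tall, 0.1 kg, upright in the drawer beside the small one (either side). Origin: centre of its underside, z up. Its foot is cut by a cross of two slots 11 mm wide, 22 mm deep, open below and at the sides, along its own x and y. Four raised ribs on the cone stand above the slot ends. A quarter turn gives the same fit.
- reamer_grip (a point): point on the large cone's axis 28 mm above its underside, a good height to grip it: the lowest 38 mm of the cone is an upright round skirt 50 mm in diameter.
- small_reamer: the small juicing cone, same shape but 36 mm diameter and 48 mm tall, also upright in the drawer, its centre about 120 mm from that of the large cone along the drawer's width; origin at the centre of its underside. Stays in the drawer.
- juicer: citrus juicer on the robot's left, fixed on the table: white round motor base with a clear open bowl on top, 156 mm diameter, rim 132 mm high, inner radius of the bowl at the rim about 70 mm, small spout on its own -x side. Origin at the centre of its underside. The bowl's floor is 98 mm above the table.
- drive_seat (a point): centre of the drive's black collar (38 mm diameter) in the bowl, where the cone's underside rests when home; 118 mm above the table at rest. On it stands a cross-shaped spline 20 mm tall: two metal blades 32 mm long, 8 mm thick, along this point's x and y, top edges tapered over 3 mm. z up. It starts at any angle and turns only stiffly (0.12 N m): turn the cone to suit it.
- drive (a joint): how far the drive is pressed down, in m: 0 at rest, 0.008 at its stop. Its spring needs about 3 N to start moving and 7 N at the stop; the cone's own weight does not move it. Must be held beyond 0.005 at the end.
- tea_box: cardboard tea carton lying on the brown cutting board to the right, 75 x 150 x 70 mm high; origin at the centre of its underside. Leave it alone.
- sugar_jar: glass jar with steel cap, 56 mm diameter, 100 mm tall, standing between the drawer unit and the juicer, further back; origin at the centre of its underside. Leave it alone.
- mug: white ceramic mug, 76 mm diameter, 90 mm tall, standing to the left of the juicer; origin at the centre of its underside. Leave it alone.

How it is judged:
On the way, in this order (a step that is already met when the one before it is completed fails the run):
1. the drawer is pulled open by at least 90 mm (value of joint cab_drawer0 above 0.09 m), for 0.1 s.
2. the large cone is lifted out of the drawer in the fingers (height (world z) of reamer above 0.125 m and contact force between the fingers and reamer above 0.5 N), for 0.1 s.
At the end, for the whole second after the job is handed in: The large cone sits meshed and upright (within 0.1 rad) on the drive, fully home (underside within 3 mm of the collar, centred within 4 mm), at rest, while the fingers still hold it (over 1 N) and keep the drive pressed more than 5 mm of its 8 mm; the small cone is in the drawer (horizontal distance between reamer and drive_seat below 0.004 m and z of reamer in the frame of drive_seat between -0.003 and 0.003 m and angle between reamer's own z axis and vertical below 0.1 rad and (angle between the x axis of reamer and the x axis of drive_seat, either way round below 0.2 rad or angle between the x axis of reamer and the y axis of drive_seat, either way round below 0.2 rad) and value of joint drive above 0.005 m and contact force between the fingers and reamer above 1 N and linear speed of reamer below 0.02 m/s and z of small_reamer in the frame of cab_drawer0_handle below -0.03 m); the arm keeps its last pose, push and grip.
It fails at once if the small cone is taken out of the drawer (z of small_reamer in the frame of cab_drawer0_handle above -0.01 m).
It fails at once if the tea box is pushed away (more than 40 mm) (distance of tea_box from where it was at the start of the episode above 0.04 m).
It fails at once if the sugar jar is pushed away (more than 40 mm) (distance of sugar_jar from where it was at the start of the episode above 0.04 m).
It fails at once if the mug is pushed away (more than 40 mm) (distance of mug from where it was at the start of the episode above 0.04 m).
It also fails if it takes over 56 s, if anything falls off the work surface, if the arm or the gripper's body presses on something with over 40 N, if the wrist force passes 120 N, or if a joint passes its speed limit or range.

### The arm

A 6-joint arm with a two-finger parallel gripper is mounted at the origin on the work surface. World frame = base frame: x ahead of the robot, y to its left, z up, the work surface at z = 0. Lengths are in m, angles in rad, forces in N, time in s.
With the tool pointing down it reaches from about 0.25 to 0.85 m from the base axis. Payload 12.5 kg.
Tool frame: the origin (TCP) lies at the very end of the fingers, on their centre line; the grasp point (between the pads) lies 19 mm behind it; z points along the fingers, y is the line along which they close (so a half turn about z gives the same grasp; the last joint's range is limited). The gripper opens to 93 mm and grips with 3 to 60 N. Pads are 15 mm wide; open, the fingers measure 128 mm over their backs; the gripper's body (75 mm by 188 mm) begins 65 mm behind the grasp point.
Start: joints at [-1.383, 0.351, 1.652, -0, 1.139, -0.085], TCP at [0.148, -0.53, 0.219] pointing down, gripper open.
Joint ranges: [-2.75, 2.75], [-0.79, 2.1], [0.01, 2.65], [-1.57, 4.71], [0.07, 3.14], [-2.87, 2.87]. Speed limits (rad/s): [2.22, 2.22, 2.79, 3.14, 3.14, 3.14].

### API

Orientations are given as a rotation vector (axis times angle).
In Python, from plant import ctrl gives the robot as it stands. Calls block until the motion is done:
- ctrl.goto(position, orientation): joint-space move of the TCP to a pose.
- ctrl.move_l(position, orientation=None, vel=0.15, until_force=None): straight line of the TCP; orientation=None keeps the orientation; vel is the mean speed in m/s. With until_force (N) it stops when the force on the tool has changed by that much, and returns True; else False.
- ctrl.set_joints(angles): joint-space move.
- ctrl.gripper_open() and ctrl.grasp(strength=None): open the fingers fully, or close them until they stop; strength is the grip in N (None keeps the last).
- ctrl.sleep(seconds).
- ctrl.ik(position, orientation): joint angles nearest the present ones, or None.
- ctrl.get_state(): the state.
- ctrl.capture(name): name is "scene" or "top" or "wrist"; returns a dict with "img" (384x512x3 uint8, red, green, blue), "fx", "fy", "cx", "cy" (pixels), "rvec" (rotation vector, rad) and "tvec" (3), from world to camera coordinates, as OpenCV has them. Camera axes: x right, y down, z forward; pixel columns grow to the right and rows downward; lengths in m; the calibration is good to about 2 mm. A picture is of the moment at which its call begins. There is no depth.
A pose or a line that the arm cannot do raises ctrl.MotionError and nothing moves.
- ctrl.finish_job(): hands the job in; it is judged then, once.
The state is a dict: "clock": time; "joint_pos": joint angles; "joint_velocities": joint speeds; "effort": joint torques, N m; "eef_pos": TCP position; "ee_rot": TCP orientation; "wrist_force": force on the tool from outside, world axes, zero at the start; "ft_torque": the same for the moment, N m; "gripper_width": finger opening in m; "grasp_force": force on a finger pad.
Only numpy, scipy, OpenCV 4.12 (cv2) and the standard library are available. Lean on these libraries where they do the work, as an engineer would, in place of code of your own. Each camera call takes 0.05 s, during which the arm holds its last target. There are 200 camera calls.

## Working session

There is one attempt and no reset: what is moved stays moved. The work goes in short steps, each a Python script; the robot and the scene stay as the last script left them, time stands still between calls to the robot, and variables do not carry over. Pictures are saved under pics/ and viewed, at most 10 in all, crops included, and the job is handed in when it is done.

```bash
ls; mkdir -p pics; cat > h.py <<'E'
import numpy as np, cv2
from scipy.spatial.transform import Rotation as R
from plant import ctrl
def cam(c):
    return np.array([[c['fx'],0,c['cx']],[0,c['fy'],c['cy']],[0,0,1.]]), R.from_rotvec(c['rvec']).as_matrix(), np.array(c['tvec'],float)
def ray(c,u,v,z):
    "point at height z seen at pixel"
    K,M,t=cam(c); d=M.T@np.linalg.solve(K,[u,v,1]); o=-M.T@t
    return o+d*(z-o[2])/d[2]
def proj(c,P):
    K,M,t=cam(c); p=K@(M@np.array(P,float)+t); return p[:2]/p[2]
def down(a):
    "tool down, tool y axis at angle a from world y"
    return (R.from_euler('z',a)*R.from_rotvec([np.pi,0,0])).as_rotvec()
def save(n,im): cv2.imwrite('pics/'+n,cv2.cvtColor(im,cv2.COLOR_RGB2BGR))
E
python3 - <<'E'
from h import *
import pickle
D={}
for n in('scene','top','wrist'):
    D[n]=ctrl.capture(n); c=D[n]
    K,M,t=cam(c); print(n,-M.T@t,M[2],c['fx'])
pickle.dump(D,open('d.pkl','wb'))
save('st.png',np.hstack([D['scene']['img'],D['top']['img']])[:, :]if 0 else D['top']['img']);save('scene.png',D['scene']['img'])
s=ctrl.get_state();print(s['ee_rot'],R.from_rotvec(s['ee_rot']).as_matrix(),s['clock'])
E
```

```text
pics
scene [1.1677917  1.02766328 1.15842469] [-0.36906937 -0.6476758  -0.66656122] 472.2819693782798
top [ 0.39929402 -0.00839597  1.23176837] [ 0.1308241  -0.00102656 -0.99140506] 355.5626907533457
wrist [ 0.22653517 -0.50616219  0.38348412] [-0.27948501 -0.07569096 -0.95716196] 289.5577133016309
[-3.11152295e+00 -4.27167277e-01  7.79411799e-05] [[ 9.63002639e-01  2.69491908e-01 -1.69489203e-04]
 [ 2.69491952e-01 -9.63002249e-01  8.69652789e-04]
 [ 7.11459063e-05 -8.83153907e-04 -9.99999607e-01]] 0.15
```

View pics/st.png

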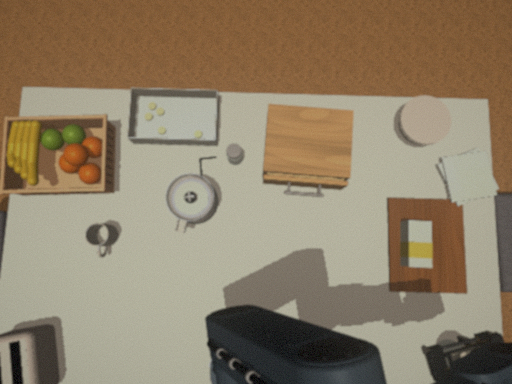

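View pics/scene.png

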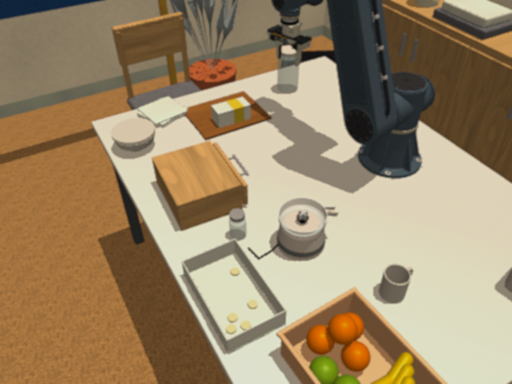

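The top view shows the unit with corners near (268,105), (353,108), (264,180), (347,186). The handle bar runs from about (286,191) to (322,194), and the juicer is at about (191,198). I'll enlarge both.

```bash
python3 - <<'E'
from h import *
import pickle
D=pickle.load(open('d.pkl','rb'));c=D['top']
for u,v,z in[(268,105,.118),(353,108,.118),(264,180,.118),(347,186,.118),(286,191,.08),(322,194,.08),(191,198,.138),(235,153,.1),(101,235,.09)]: print(u,v,ray(c,u,v,z).round(3))
im=c['img']
a=cv2.resize(im[95:205,255:365],(600,600)[:2],interpolation=3); 
b=cv2.resize(im[170:225,165:220],(200,200),interpolation=3)
a=cv2.resize(im[95:205,255:365],(550,550),interpolation=3)
o=np.zeros((550,800,3),np.uint8);o[:,:550]=a;o[:250,550:]=cv2.resize(im[170:220,165:215],(250,250),interpolation=3);save('z.png',o)
E
```

```text
268 105 [ 0.857 -0.044  0.118]
353 108 [ 0.854 -0.322  0.118]
264 180 [ 0.607 -0.036  0.118]
347 186 [ 0.595 -0.3    0.118]
286 191 [ 0.58 -0.11  0.08]
322 194 [ 0.573 -0.228  0.08 ]
191 198 [0.541 0.19  0.138]
235 153 [0.698 0.06  0.1  ]
101 235 [0.421 0.479 0.09 ]
```

View pics/z.png

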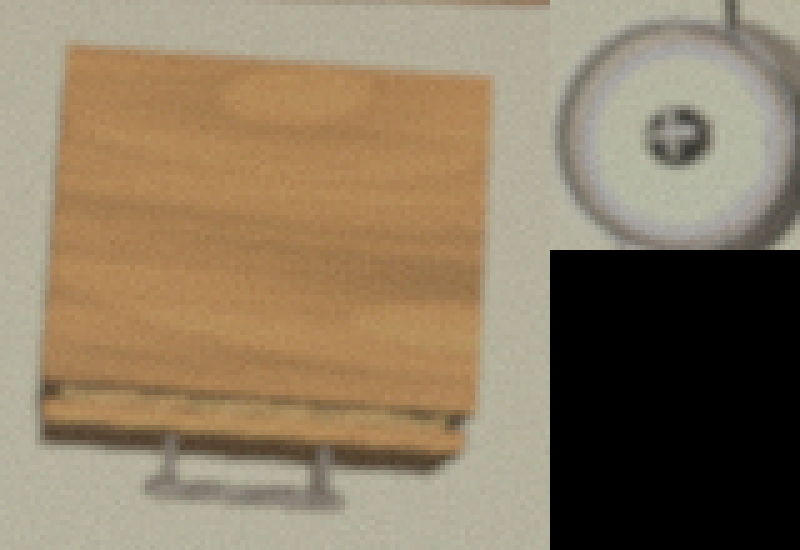

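```bash
python3 - <<'E'
from h import *
import pickle
D=pickle.load(open('d.pkl','rb'));c=D['top']
P=np.array([ray(c,u,v,.118) for u,v in[(268,104),(353.2,110.6),(263.4,171),(349.4,177.4)]]);print(P.round(4))
d=[P[0]-P[1],P[2]-P[3],P[0]-P[2],P[1]-P[3]]
print([np.linalg.norm(x).round(4) for x in d],[np.arctan2(-x[0],x[1]).round(3) for x in d[:2]],[np.arctan2(x[1],x[0]).round(3) for x in d[2:]])
B=np.array([ray(c,u,v,.08) for u,v in[(284.4,192.2),(323.4,195.4)]]);print(B.round(4),B.mean(0),np.linalg.norm(B[0]-B[1]), np.arctan2(-(B[0]-B[1])[0],(B[0]-B[1])[1]))
print('juicer',ray(c,165+(677-550)/5,170+136/5,.138))
E
```

```text
[[ 0.8604 -0.0434  0.118 ]
 [ 0.8455 -0.3225  0.118 ]
 [ 0.6364 -0.0334  0.118 ]
 [ 0.6229 -0.308   0.118 ]]
[np.float64(0.2795), np.float64(0.275), np.float64(0.2242), np.float64(0.2231)] [np.float64(-0.053), np.float64(-0.049)] [np.float64(-0.045), np.float64(-0.065)]
[[ 0.5756 -0.1047  0.08  ]
 [ 0.5683 -0.2325  0.08  ]] [ 0.57195899 -0.16859044  0.08      ] 0.12806331461643708 -0.05659851620921179
juicer [0.54337209 0.19156598 0.138     ]
```

```bash
python3 - <<'E'
from h import *
a=-.054; ux=np.array([np.cos(a),np.sin(a),0]); H=np.array([.572,-.1686,.08])
ctrl.grasp(10)
p=H+.0195*ux; o=down(a)
ctrl.goto(p+[0,0,.09],o)
p[2]=.066
print(ctrl.move_l(p,o,vel=.12,until_force=8), ctrl.get_state()['eef_pos'])
print(ctrl.move_l(p-.15*ux,vel=.12,until_force=30), ctrl.get_state()['eef_pos'],ctrl.get_state()['wrist_force'])
ctrl.move_l(np.array(ctrl.get_state()['eef_pos'])+.004*ux); q=np.array(ctrl.get_state()['eef_pos'])
q[2]=.24; ctrl.move_l(q,vel=.25)
s=ctrl.get_state();print(s['clock'],s['gripper_width'])
import pickle
c=ctrl.capture('top');w=ctrl.capture('wrist');pickle.dump((c,w),open('d2.pkl','wb'))
o=np.hstack([cv2.resize(c['img'][90:310,150:400],(400,352)),cv2.resize(w['img'],(400,300)).copy()[:, :] if 0 else cv2.copyMakeBorder(cv2.resize(w['img'],(400,300)),0,52,0,0,0)])
save('open.png',o)
E
```

```text
False [ 0.59190754 -0.16983127  0.06674667]
False [ 0.44203919 -0.1616172   0.06597418] [ 0.23771832 -0.001601    0.27100335]
7.175 0.0006265881328516993
```

View pics/open.png

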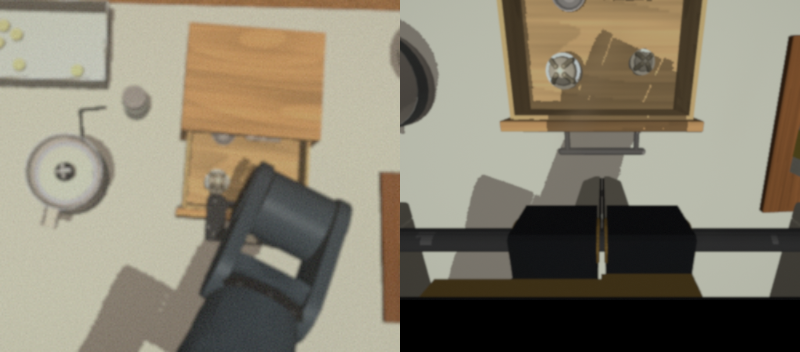

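The drawer is open about 0.14 m. The large cone is on the left (wrist view (563,70)), the small one on the right at (642,62). Next I'll take close views of the cone and the drive.

```bash
python3 - <<'E'
from h import *
import pickle
ctrl.gripper_open()
ctrl.goto([.48,.19,.25],down(-.054)); d=ctrl.capture('wrist')
ctrl.goto([.455,-.11,.23],down(-.054)); r=ctrl.capture('wrist')
pickle.dump((d,r),open('d3.pkl','wb'))
out=[]
for c,P in((d,[.543,.1915,.138]),(r,[.5235,-.106,.06])):
    K,M,t=cam(c);print(-M.T@t)
    u,v=proj(c,P);print(u,v)
    x0=int(np.clip(u-50,0,412));y0=int(np.clip(v-50,0,284));print(x0,y0)
    out.append(cv2.resize(c['img'][y0:y0+100,x0:x0+100],(400,400),interpolation=3))
save('dr.png',np.hstack(out));print(ctrl.get_state()['clock'])
E
```

```text
[0.56144628 0.186359   0.41527053]
253.93378455382035 125.2295121837542
203 75
[ 0.53643802 -0.11231986  0.39543973]
253.44524592727936 116.76868832212644
203 66
11.3333
```

View pics/dr.png

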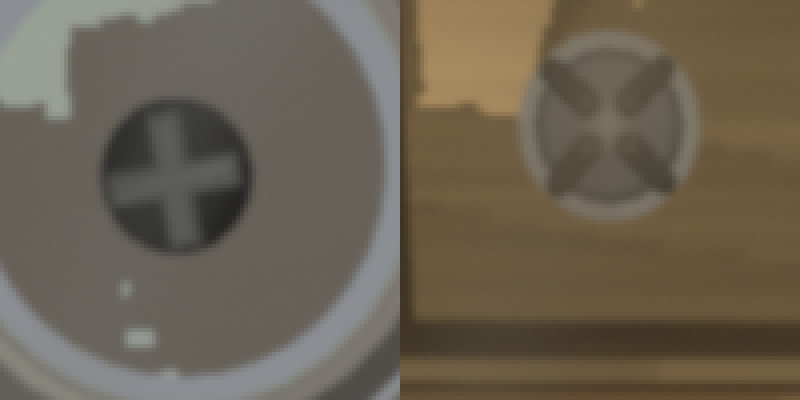

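The left panel shows the drive cross centred at crop pixel (174,174), with blade ends at (160,112)/(186,245) and (108,190)/(240,160). The right panel shows the cone skirt centred at (210,125), with rib ends at (149,65), (268,187), (268,65) and (155,190).

```bash
python3 - <<'E'
from h import *
import pickle
d,r=pickle.load(open('d3.pkl','rb'))
f=lambda c,o,u,v,z: ray(c,o[0]+(u-1.5)/4,o[1]+(v-1.5)/4,z)
ang=lambda p,q: np.degrees(np.arctan2(*(q-p)[[1,0]]))
D=(203,75);C=(203,66)
for p in[(174,174)]: print('drive',f(d,D,*p,.137))
print('collar',f(d,D,177,175,.118),np.linalg.norm(f(d,D,101,175,.118)-f(d,D,253,175,.118)))
for a,b in[((160,112),(186,245)),((108,190),(240,160))]: 
  A,B=f(d,D,*a,.137),f(d,D,*b,.137);print(ang(A,B),np.linalg.norm(A-B))
print('cone',f(r,C,210,125,.060),np.linalg.norm(f(r,C,119,125,.06)-f(r,C,301,125,.06)))
for a,b in[((149,65),(268,187)),((155,190),(268,65))]:
  A,B=f(r,C,*a,.06),f(r,C,*b,.06);print(ang(A,B),np.linalg.norm(A-B),(A+B)/2)
print('frontwall', f(r,C,210,322,.096),f(r,C,210,322,.022), f(r,C,210,357,.096),'leftwall',f(r,C,10,200,.022))
E
```

```text
drive [0.54979334 0.19839941 0.137     ]
collar [0.54871522 0.19849199 0.118     ] 0.03784769700665402
-172.4773156931951 0.03066474467832902
-80.78589945730107 0.03158576867704265
cone [ 0.54457275 -0.1091036   0.06      ] 0.05008803604674115
-137.48485189895922 0.04567252356136593 [ 0.54409114 -0.10889908  0.06      ]
-46.76667596971002 0.045226094029390894 [ 0.54366584 -0.10923242  0.06      ]
frontwall [ 0.49553155 -0.10666998  0.096     ] [ 0.48542241 -0.10527374  0.022     ] [ 0.48647422 -0.10614747  0.096     ] leftwall [ 0.52670889 -0.04514863  0.022     ]
```

```bash
python3 - <<'E'
from h import *
import pickle
c,w=pickle.load(open('d2.pkl','rb')); d,r=pickle.load(open('d3.pkl','rb'))
print('bar w',ray(w,200*1.28,151*1.28,.08),'cone w',ray(w,163*1.28,70*1.28,.06), 'front top w',ray(w,200*1.28,125*1.28,.107))
s=.625
print('cone top',ray(c,150+217*s,90+180*s,.075),'drawer front top',ray(c,150+190*s,90+207*s,.107),'drive',ray(c,150+65*s,90+171*s,.138))
s=ctrl.get_state();print(s['eef_pos'],R.from_rotvec(s['ee_rot']).as_matrix().round(3))
T=np.array(s['eef_pos']);print('tcp px',proj(r,T),proj(r,T+[0,0,.0]))
print([proj(r,[x,-.108,.08]) for x in(.43,.44,.45)])
x=cv2.resize(r['img'],(800,600));save('r.png',x)
E
```

```text
bar w [ 0.42730604 -0.15589747  0.08      ] cone w [ 0.5453879  -0.10932142  0.06      ] front top w [ 0.47169517 -0.15867117  0.107     ]
cone top [ 0.54231088 -0.10960124  0.075     ] drawer front top [ 0.48312713 -0.05412705  0.107     ] drive [0.54440703 0.19091894 0.138     ]
[ 0.4553447  -0.10927692  0.23009553] [[ 0.999 -0.053  0.   ]
 [-0.053 -0.999  0.   ]
 [ 0.    -0.    -1.   ]]
tcp px [260.61507323 239.47132018] [260.61507323 239.47132018]
[array([259.71716895, 201.25547935]), array([259.25189663, 192.94711782]), array([258.77839259, 184.4917626 ])]
```

View pics/r.png

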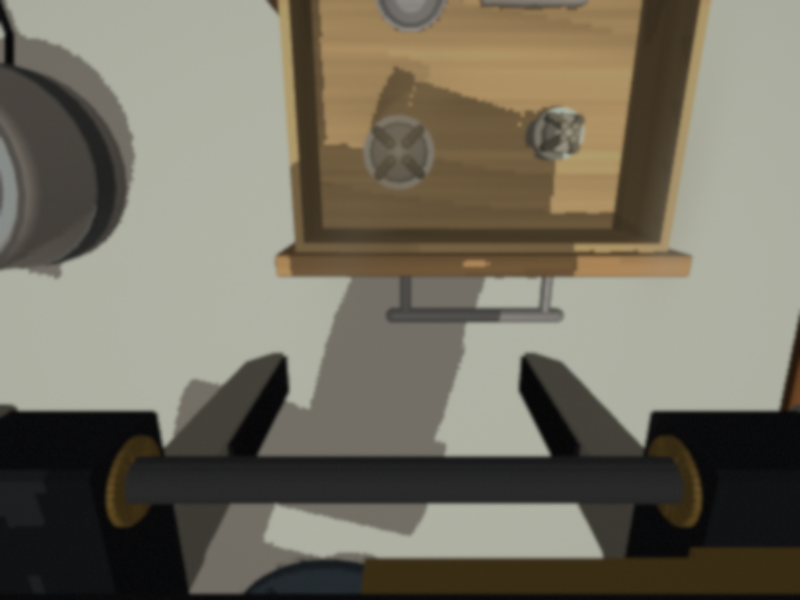

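The bar is confirmed at x≈0.43. The cone has slid back in the drawer and is at (0.544,-0.109). I'll grasp it along a diagonal so the fingers clear both the drawer wall and the unit.

```bash
python3 - <<'E'
from h import *
import pickle
a=np.radians(-32)
print(ctrl.ik([.549,.198,.15],down(a-np.radians(34.5))))
P=np.array([.542,-.111,0]); 
ctrl.goto(P+[0,0,.17],down(a))
print(ctrl.move_l(P+[0,0,.034],vel=.12,until_force=6),ctrl.get_state()['eef_pos'])
ctrl.grasp(30); s=ctrl.get_state();print(s['gripper_width'],s['grasp_force'],s['wrist_force'])
q=np.array(s['eef_pos']);q[2]=.26
ctrl.move_l(q,vel=.2)
s=ctrl.get_state();print(s['gripper_width'],s['grasp_force'],s['clock'],s['joint_pos'])
w=ctrl.capture('wrist');pickle.dump(w,open('d4.pkl','wb'))
G=np.array(s['eef_pos'])+[0,0,.019];u,v=proj(w,G);print(u,v)
x0=int(u-64);y0=int(min(v-54,384-96));print(x0,y0);save('held.png',cv2.resize(w['img'][y0:y0+96,x0:x0+128],(768,576),interpolation=3))
E
```

```text
None
False [ 0.54242209 -0.11110538  0.03467669]
0.04941899312108744 30.00006079673767 [-0.0138699  -0.20324777  0.02957721]
0.04909489890711957 29.999780282378197 15.25 [-2.86172742e-01  3.18172666e-01  1.59437173e+00  3.08070066e-05
  1.23091352e+00  1.84319640e+00]
261.19535144892444 253.22483610210656
197 199
```

View pics/held.png

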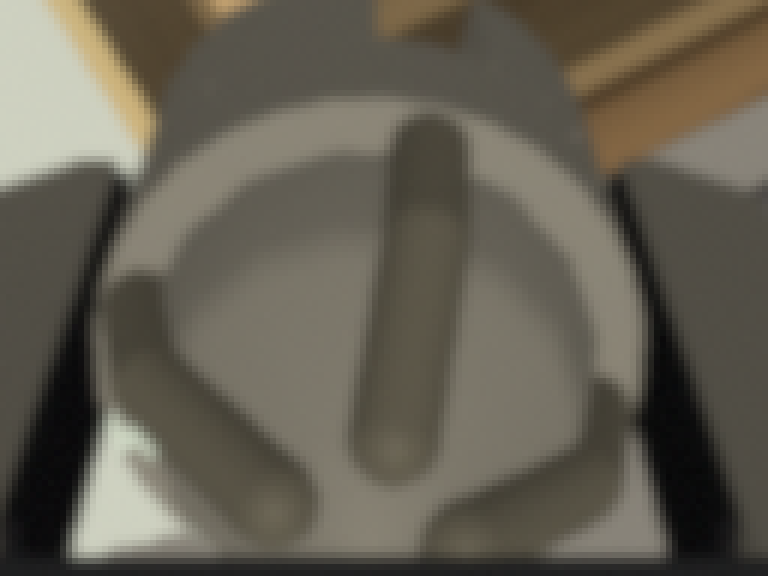

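The cone is held at 49 mm width with its ribs visible: (430,140), (130,290) and (610,400). Reaching the last joint's limit means I turn it +55.5° instead. Before mating I'll fit the cone's pose in the hand and re-measure the drive from two yaws.

```bash
python3 - <<'E'
from h import *
import pickle
from scipy.optimize import least_squares
def collar(c,P,n=None):
    u,v=proj(c,P); x0,y0=int(u)-45,int(v)-45; x0=max(x0,0);y0=max(y0,0)
    g=cv2.cvtColor(c['img'],cv2.COLOR_RGB2GRAY)[y0:y0+90,x0:x0+90]
    b=(g<62).astype(np.uint8); k,l,st,ce=cv2.connectedComponentsWithStats(b)
    # component group near the middle
    yy,xx=np.nonzero(b); m=np.hypot(xx-(u-x0),yy-(v-y0))<30; pts=np.stack([xx[m],yy[m]],1).astype(np.int32)
    h=cv2.convexHull(pts).astype(np.float32); e=cv2.fitEllipse(h)
    p=ray(c,x0+e[0][0],y0+e[0][1],.118); 
    sc=np.linalg.norm(ray(c,u+1,v,.118)-ray(c,u,v,.118)); return p[:2].round(4),(np.array(e[1])*sc).round(4)
d,r=pickle.load(open('d3.pkl','rb'));P=[.547,.195,.118]
print('d',collar(d,P))
t=pickle.load(open('d.pkl','rb'))['top'];u,v=proj(t,P)
g=255-cv2.cvtColor(t['img'],cv2.COLOR_RGB2GRAY).astype(float)[int(v)-9:int(v)+10,int(u)-9:int(u)+10];g=np.clip(g-np.median(g)-15,0,None);yy,xx=np.mgrid[-9:10,-9:10]
print('top',ray(t,int(u)+(g*xx).sum()/g.sum(),int(v)+(g*yy).sum()/g.sum(),.12))
# cone in hand
w=pickle.load(open('d4.pkl','rb')); 
uv=np.array([[430,140],[130,290],[610,400]])/6+[197,199]-.4
T=np.array([.5424,-.1111,.26]);a=np.radians(-32);Rz=R.from_euler('z',a)
def f(x):
    th=x[0]+np.radians([0,90,-90])+0
    pts=np.stack([.0225*np.cos(th)+x[1],.0225*np.sin(th),0*th+x[2]],1)
    return (np.array([proj(w,T+q) for q in Rz.apply(pts)])-uv).ravel()
s=least_squares(f,[np.radians(-15),0,.03]);print('cone phi deg',np.degrees(s.x[0]),s.x[1:],s.fun.round(1))
V={}
for a in(23.5,113.5):
    A=np.radians(a);tx=np.array([np.cos(A),np.sin(A),0])
    q=np.array([.547,.195,.25])-.085*tx
    ctrl.goto(q,down(A));ctrl.sleep(.2);c=ctrl.capture('wrist');V[a]=c
    e=ctrl.get_state();print(a,collar(c,P),e['eef_pos'],e['clock'])
pickle.dump(V,open('d5.pkl','wb'))
ims=[]
for c in V.values():
    u,v=map(int,proj(c,P));ims.append(cv2.resize(c['img'][max(v-50,0):max(v-50,0)+100,u-50:u+50],(400,400),interpolation=3));print(u-50,max(v-50,0))
save('dv.png',np.hstack(ims))
E
```

```text
d (array([0.5483, 0.1986]), array([0.0354, 0.0369]))
top [0.54554692 0.19339106 0.12      ]
cone phi deg -13.043421298704441 [-0.00219417  0.01970811] [ 2.  -1.4  3.   1.8  1.3 -0.4]
23.5 (array([0.5482, 0.1886]), array([0.0148, 0.0251])) [0.4694023  0.16041756 0.24995264] 16.6417Traceback (most recent call last):
  File "<stdin>", line 32, in <module>
  File "<stdin>", line 10, in collar
cv2.error: OpenCV(4.12.0) /io/opencv/modules/imgproc/src/shapedescr.cpp:361: error: (-201:Incorrect size of input array) There should be at least 5 points to fit the ellipse in function 'fitEllipseNoDirect'
```

```bash
python3 - <<'E'
from h import *
import pickle
P=[.547,.195,.118];V={}
V[113.5]=ctrl.capture('wrist')
A=np.radians(23.5);tx=np.array([np.cos(A),np.sin(A),0])
ctrl.goto(np.array([.547,.195,.25])-.085*tx,down(A));ctrl.sleep(.2);V[23.5]=ctrl.capture('wrist')
pickle.dump(V,open('d5.pkl','wb'))
ims=[]
for c in V.values():
    u,v=map(int,proj(c,P));y0=max(v-50,0);ims.append(cv2.resize(c['img'][y0:y0+100,u-50:u+50],(400,400),interpolation=3));print(u-50,y0)
save('dv.png',np.hstack(ims));print(ctrl.get_state()['clock'])
E
```

```text
206 51
209 51
20.175
```

View pics/dv.png

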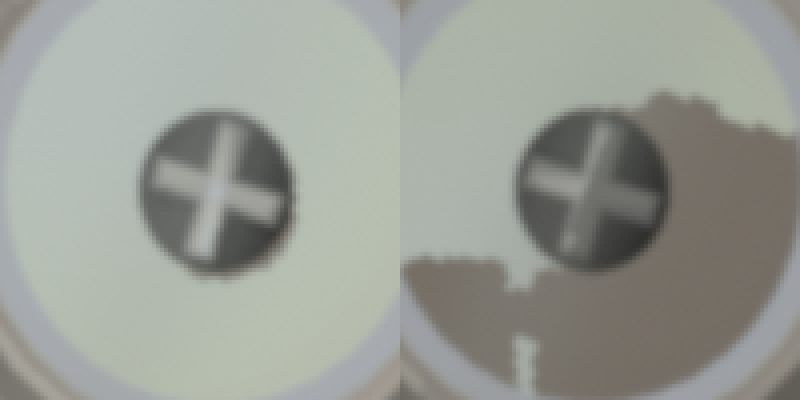

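The left panel (yaw 113.5°) shows the collar centred at (217,190). Its cross ends are (229,125)/(201,258) and (155,173)/(281,210). The right panel (yaw 23.5°) shows the collar at (192,190), with cross ends (202,125)/(172,258) and (130,175)/(257,207).

```bash
python3 - <<'E'
from h import *
import pickle
V=pickle.load(open('d5.pkl','rb'));d,r=pickle.load(open('d3.pkl','rb'))
f=lambda c,o,u,v,z: ray(c,o[0]+(u-1.5)/4,o[1]+(v-1.5)/4,z)
L=[(113.5,V[113.5],(206,51),(217,190),[(229,125),(201,258),(155,173),(281,210)]),
(23.5,V[23.5],(209,51),(192,190),[(202,125),(172,258),(130,175),(257,207)]),
(-3.1,d,(203,75),(176.5,175),[(160,112),(186,245),(108,190),(240,160)])]
A=[];B=[]
for a,c,o,k,e in L:
    p=f(c,o,*k,.118)[:2];E=[f(c,o,*q,.137) for q in e];m=np.mean(E,0)[:2]
    an=[np.degrees(np.arctan2(*(E[i+1]-E[i])[[1,0]]))%90 for i in(0,2)]
    print(a,p.round(4),m.round(4),an)
    rz=R.from_euler('z',a,degrees=True).as_matrix()[:2,:2]
    for x in(p,m): A.append(np.hstack([np.eye(2),rz]));B.append(x)
s=np.linalg.lstsq(np.vstack(A),np.hstack(B),rcond=None)[0];print('D',s[:2],'b(tool x, left)',s[2:],(np.vstack(A)@s-np.hstack(B)).round(4))
# cone measured by view at a=-3.1
print('cone corrected',np.array([.5443,-.1091])-R.from_euler('z',-3.1,degrees=True).as_matrix()[:2,:2]@s[2:])
E
```

```text
113.5 [0.5483 0.1994] [0.5484 0.1985] [np.float64(11.03795180790452), np.float64(7.83315982762173)]
23.5 [0.5486 0.1989] [0.5478 0.1988] [np.float64(9.983619354546875), np.float64(9.974069548796024)]
-3.1 [0.5487 0.1986] [0.5491 0.1986] [np.float64(7.522684306804905), np.float64(9.21410054269893)]
D [0.54835211 0.19868336] b(tool x, left) [2.28302456e-04 2.61899370e-05] [-0.     -0.0005 -0.0001  0.0004 -0.     -0.0001  0.0008 -0.     -0.0001
  0.0001 -0.0005  0.0001]
cone corrected [ 0.54407062 -0.10911381]
```

```bash
python3 - <<'E'
from h import *
import pickle
w=pickle.load(open('d4.pkl','rb'));T=np.array([.5424,-.1111,.26]);Rz=R.from_euler('z',-32,degrees=True)
g=lambda u,v,z: (Rz.inv().apply(ray(w,197+(u-2.5)/6,199+(v-2.5)/6,.26+z)-T)*1000).round(1)
print('skirt far edge',g(375,97,.0255),'left/right edge',g(95,330,.0255),g(648,330,.0255))
for z in(.0255,.028): print('rib outer far',g(432,112,z), 'left',g(112,280,z),'right',g(632,410,z))
for z in(.045,.05): print('rib inner', g(392,475,z),g(290,530,z),g(450,535,z))
E
```

```text
skirt far edge [25.3  0.9 25.5] left/right edge [ 3.1 25.9 25.5] [  3.1 -23.4  25.5]
rib outer far [24.  -3.9 25.5] left [ 8.  24.2 25.5] right [ -5.  -22.3  25.5]
rib outer far [25.  -3.8 28. ] left [ 9.3 23.8 28. ] right [ -3.5 -21.9  28. ]
rib inner [ 1.1 -0.3 45. ] [-3.9  7.8 45. ] [-4.4 -5.  45. ]
rib inner [ 4.4 -0.3 50. ] [-0.4  7.5 50. ] [-0.9 -4.7 50. ]
```

The drive is at (0.5484,0.1987) with yaw 9.3°. The cone's yaw relative to the tool is -15° and it is centred in the grip. Next I'll mate it.

```bash
python3 - <<'E'
from h import *
A=np.radians(24.3);D=np.array([.5484-.0003,.1987-.0001,0])
ctrl.goto(D+[0,0,.21],down(A)); ctrl.move_l(D+[0,0,.158],vel=.1);ctrl.sleep(.3)
st=lambda:(lambda s:print(np.round(s['eef_pos'],4),np.round(s['wrist_force'],2),np.round(s['ft_torque'],2),s['gripper_width'],s['clock']))(ctrl.get_state())
st()
hit=ctrl.move_l(D+[0,0,.136],vel=.02,until_force=5);print(hit);st()
if not hit:
    for z in np.arange(.133,.1239,-.001):
        h=ctrl.move_l(D+[0,0,z],vel=.02,until_force=12);st()
        if h: break
E
```

```text
[0.5483 0.1987 0.1584] [ 0.01 -0.11 -1.21] [-0.02 -0.01 -0.03] 0.04951558746539569 21.6083
True
[0.548  0.1983 0.1422] [-0.45 -1.63  3.39] [-0.36  0.02 -0.02] 0.04957559582095633 22.375
```

Underside about 8 mm below the blade tops, so it has meshed and is rubbing (side force toward -y). I'll shift compliantly and continue.

```bash
cat >> h.py <<'E'
def st():
    s=ctrl.get_state();print(np.round(s['eef_pos'],4),np.round(s['wrist_force'],2),np.round(s['ft_torque'],3),round(s['grasp_force'],1),s['clock']);return s
E
python3 - <<'E'
from h import *
s=st();p=np.array(s['eef_pos'])
F0=np.array([.01,-.11,-1.21])
for k in range(3):
    F=np.array(s['wrist_force'])-F0
    p=p+np.array([.0004*np.clip(F[0],-1.5,1.5),.0004*np.clip(F[1],-1.5,1.5),0])
    ctrl.move_l(p,vel=.02);s=st()
p[2]-=.003
print(ctrl.move_l(p,vel=.02,until_force=6));st()
E
```

```text
[0.548  0.1983 0.1422] [-0.45 -1.63  3.39] [-0.36   0.018 -0.018] 30.0 22.375
[0.5475 0.1974 0.1419] [-0.61 -2.7  -0.1 ] [-0.421  0.187 -0.063] 30.0 22.625
[0.5474 0.1971 0.142 ] [-0.01 -1.24 -1.42] [-0.134  0.116 -0.04 ] 30.0 22.875
[0.5475 0.1967 0.1421] [-0.72 -0.   -2.22] [ 0.002  0.202 -0.029] 30.0 23.125
False
[0.5475 0.1966 0.139 ] [-1.56 -0.   -1.6 ] [-0.042  0.211  0.046] 30.0 23.425
```

```bash
python3 - <<'E'
from h import *
s=st();p=np.array(s['eef_pos']);F0=np.array([.01,-.11,-1.21])
while p[2]>.1225 and s['clock']<40:
    F=np.array(s['wrist_force'])-F0
    p[:2]+=.0003*np.clip(F[:2],-2,2)
    p[2]-=.0015
    h=ctrl.move_l(p,vel=.02,until_force=9);s=st()
    if h or s['wrist_force'][2]>9: print('stop');break
E
```

```text
[0.5475 0.1966 0.139 ] [-1.56 -0.   -1.6 ] [-0.042  0.211  0.046] 30.0 23.425
[0.5472 0.1966 0.1375] [ 0.07 -0.53 -2.  ] [ 0.023 -0.012 -0.041] 30.0 23.675
[0.5471 0.1965 0.1359] [-0.56 -0.16 -0.86] [-0.045 -0.012 -0.06 ] 30.0 23.925
[0.5469 0.1965 0.1344] [-0.07  0.19 -1.55] [-0.02  -0.029  0.017] 30.0 24.175
[0.5468 0.1966 0.1329] [ 0.27  0.39 -0.99] [-0.079  0.006  0.03 ] 30.0 24.425
[0.5469 0.1967 0.1314] [ 0.07  0.47 -1.09] [ 0.038  0.011 -0.047] 30.0 24.675
[0.547  0.1969 0.13  ] [-0.79 -0.02 -0.9 ] [ 0.028 -0.058  0.028] 30.0 24.925
[0.547  0.1969 0.1287] [ 0.39 -0.27  1.06] [-0.144 -0.19  -0.02 ] 30.0 25.175
[0.547  0.1969 0.1271] [ 0.54 -0.4   2.55] [-0.026 -0.184  0.007] 30.0 25.425
[0.547  0.1969 0.1255] [-0.39  1.28  3.25] [ 0.158 -0.058 -0.014] 30.0 25.675
[0.547 0.197 0.124] [ 0.28 -2.27  3.69] [-0.318 -0.224  0.053] 30.0 25.925
[0.547  0.1969 0.1226] [0.48 1.94 5.37] [ 0.34  -0.036  0.029] 30.0 26.175
[0.5472 0.197  0.1219] [-2.74 -0.8  11.65] [-0.354  0.402  0.044] 30.0 26.425
stop
```

Contact came at about z=0.1295, the spring ramped up, and the stop was felt at 0.122, about 8 mm of travel. I'll take one check and then hand in.

```bash
python3 - <<'E'
from h import *
ctrl.sleep(.5);s=st();ctrl.sleep(.3);st();print(s['gripper_width'])
w=ctrl.capture('wrist');t=ctrl.capture('scene');save('fin.png',np.hstack([cv2.resize(w['img'][144:,128:384],(400,375)),cv2.resize(t['img'][150:300,210:370],(400,375))]))
E
```

```text
[0.5472 0.197  0.1218] [-3.16 -2.07 11.99] [-0.327  0.36  -0.02 ] 30.0 26.925
[0.5472 0.197  0.1218] [-2.42 -1.28 12.27] [-0.342  0.374 -0.033] 30.0 27.225
0.04917332781631319
```

View pics/fin.png

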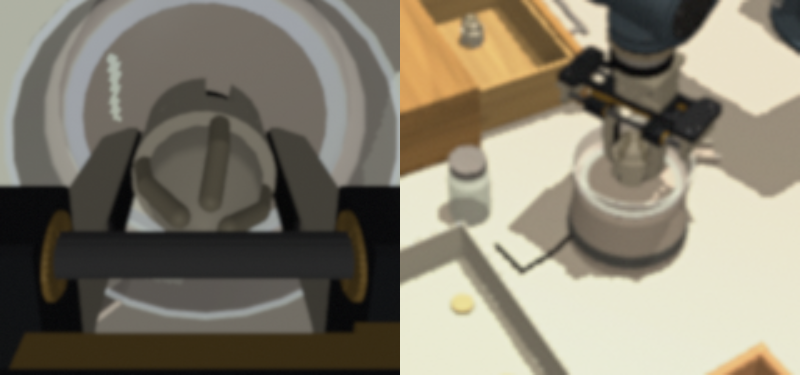

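The cone is upright in the grip, seated in the bowl and pressed to the drive's stop. The small cone is still in the drawer and the jar hasn't moved.

```bash
python3 -c "
from h import *
print(ctrl.finish_job())"
```

```text
the job is handed in; nothing more can be done
None
```

I handed the job in with the large cone meshed on the drive and held pressed to the stop (about 8 mm of travel at about 12 N, read from the arm's height and wrist force); no verdict was returned.

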